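# Isolate the glaze mixer and open its tub

### The arm

A 6-joint arm with a two-finger parallel gripper is mounted at the origin on the work surface. World frame = base frame: x ahead of the robot, y to its left, z up, the work surface at z = 0. Lengths are in mm, angles in rad, forces in N, time in s.
With the tool pointing down it reaches from about 400 to 925 mm from the base axis. Payload 12.5 kg.
Tool frame: the origin (TCP) lies midway between the tips of the shut fingers; the grasp point (between the pads) lies 19 mm behind it; z points along the fingers, y is the line along which they close (so a half turn about z gives the same grasp; the last joint's range is limited). The gripper opens to 95 mm and grips with 3 to 60 N. Pads are 20 mm wide; open, the fingers measure 119 mm over their backs; the gripper's body (75 mm by 180 mm) begins 59 mm behind the grasp point.
Start: joints at [1.131, 0.491, 1.559, -0, 1.092, -0.106], TCP at [204.756, 590.527, 214.661] pointing down, gripper open.
Joint ranges: [-3.1, 3.1], [-0.84, 2.19], [0.05, 2.79], [-1.13, 4.28], [0.06, 2.93], [-2.69, 2.69]. Speed limits (rad/s): [2.22, 2.22, 2.79, 3.14, 3.14, 3.14].

### API

Orientations are given as [roll, pitch, yaw] about the fixed x, y, z axes, in that order (R = Rz(yaw) Ry(pitch) Rx(roll)).
In Python, from cell import env gives the robot as it stands.
- The arm moves only by the tool carry_out, never from a script. Its argument "series" is a list of rows, each a list of 4 numbers: the shift along the world's x, y, z normalised to -1 to 1, where 1 is 5 cm, then the turn about the world's z normalised to -1 to 1, where 1 is 6 degrees. In form: [[x, y, z, turn], ...]. A call has exactly 5 rows; each row shifts and turns the commanded pose from where the row before left it; what a row does not reach is not made up. A row lasts 1/10 s, in which the tool goes at most 50 mm and 8.59 degrees, less where a joint would pass 70% of its speed; a pose out of reach is approached as far as the arm can. A call with a number of a shift or a turn outside -1 to 1 is refused whole. A call with a gripper value outside its range is refused whole. "fingers" is the closure, from -1 (fully open) to 1 (shut), set as the call begins (left out, the last holds). The fingers move at their own pace and stop on an object; the grip force is fixed at half the most. Time passes only in rows, so rows that do not move let the fingers close, or fill a call up. It gives the time, the measured TCP pose, the force, the opening and the grip force at its end, in the units of the state.
- env.state(): the state, without advancing time (a new reading comes with each control period).
- env.read_camera(name): name is "scene" or "top" or "wrist"; returns the picture (384x512x3 uint8, red, green, blue); there is no depth.
- env.calibration(name): a dict with "K" (3x3 intrinsics, pixels), "pose" (4x4, takes a point from camera to world coordinates). Camera axes: x right, y down, z forward; pixel columns grow to the right and rows downward; lengths in mm; the calibration is good to about 2 mm. A picture is of the moment at which its call begins: read the wrist's pose just before it. calibration takes no time and is no camera call; for the wrist camera it gives the pose at the moment of the call.
- env.job_done(): hands the job in; it is judged then, once.
Trained networks look in the newest picture that a camera, given by its name, has taken for a name from the list of things; names that differ only in an ending like _2 or _b are one class to them, and where a whole thing is asked for, a point or a joint stands for the part that bears it (a point fixed in the world has none). Each returns a list of dicts, best first, with "conf" (0 to 1); they miss things now and then, are a little off and sometimes report something else, mostly with a low value. They report only what shows in the picture. A call takes as long as a camera call. They do not tell look-alikes from the thing itself.
- env.look_for(camera, label): "position" ([row, column] as shares, 0 to 1, of the picture: columns of its width, rows of its height, amid what is visible of it).
The state is a dict: "t": time; "joints": joint angles; "qvel": joint speeds; "tau": joint torques, N m; "eef_pos": TCP position; "tcp_rot": TCP orientation; "ft_force": force on the tool from outside, world axes, zero at the start; "moment": the same for the moment, N m; "opening": opening from 0.0 (shut) to 1.0 (fully open); "grip_force": force on a finger pad.
Only numpy, scipy, OpenCV 4.12 (cv2) and the standard library are available. Lean on these libraries where they do the work, as an engineer would, in place of code of your own. Each camera call takes 0.05 s, during which the arm holds its last target. There are 200 camera calls.

### The job

Switch the mixer off first: turn the red isolator handle anticlockwise, from the green mark all the way to its stop at the white mark, before moving the lid. Then take the lid of the maroon glaze tub by its wooden handle and tip the handle side up about 15 degrees while its far edge stays low at the tub's rim, so that drips run back in, and draw it out from under the mixer head and off the tub without knocking the mixer. Lower it gently, handle upward, onto the middle of the round wooden board, letting go only once it rests there, and leave the jar, mug and brush undisturbed.

Things in the scene. Friction and masses are not known exactly. Their poses are not given: they have to be found in the camera images.
- mixer: Fixed bench mixer. Origin on the table under the tub's centre, x pointing away from the robot to its column. Foot plate 10 mm thick (x -95 to 175, y +-100); column 35 x 50 mm at x = 145; green motor head overhanging the lid: y +-38, x = -60 to 155, z = 240 to 300 mm, with a shaft stub of radius 12 down to z = 220 at x = 0.
- tub: Fixed round maroon plastic tub standing on the foot plate, centred under the mixer's origin axis; 120 mm high, outer radius 80 mm and inner radius 75 mm at the rim. Origin at the centre of its underside (z = 10 mm above the table), so the rim is 130 mm above the table.
- lid: Loose round cream lid, about 0.18 kg, resting on the tub's rim. Origin at the centre of its underside, z up. Plug of radius 68 mm at z = 0 to 8 (inside the rim), disc of radius 86 at z = 8 to 14 (rests on the rim). Wooden bar handle on posts at the robot's side, along the lid's x axis: x = -100 to -45, 14 wide in y, z = 26 to 54 mm.
- lid_grip (a point): Point in the wooden bar handle where to grip the lid, at (-75, 0, 42) mm in the lid's frame; axes as the lid's. The fingers close along y.
- lid_far (a point): Point on the lid's far edge, across from the handle, at (86, 0, 8) mm in the lid's frame.
- isolator_box: Fixed grey isolator box 110 x 100 x 70 mm on the table with a yellow dial on its top; origin at the centre of its underside. White mark (off) on its +y side, green mark (on) 60 degrees clockwise from it.
- isolator (a joint): Angle of the red isolator handle: 0 = off (stop, handle along the box's y axis, pointer at the white mark), growing clockwise seen from above to 1.05 rad = on (stop, green mark). About 0.1 N m to turn; stays where it is left.
- isolator_grip (a point): Centre of the red isolator handle, on its turning axis (vertical), 99 mm above the table; its y axis lies along the handle and turns with it. The handle is a bar 72 mm long, 14 mm wide and 30 mm high, from 81 to 111 mm above the table, on the top of the box.
- bat: Fixed round pale wooden board (potter's bat) on the table, radius 110 mm, 15 mm thick; origin at the centre of its underside.
- jar: Bystander: amber jar with black cap, radius 36 mm, 110 mm high; origin at the centre of its underside.
- mug: Bystander: blue mug, radius 40 mm, 90 mm high; origin at the centre of its underside.
- brush: Bystander: brush 190 mm long lying on the table between robot and tub, along its own x axis.
Things that resemble listed ones, but are neither listed nor needed, are in the scene too. There is more than one size of the lid; the job needs the largest.

How it is judged (in metres and radians):
On the way, in this order (a step that is already met when the one before it is completed fails the run):
1. the isolator is turned off (within 0.1 rad of its stop) while the lid still lies on the tub (value of joint isolator below 0.1 rad and distance of lid from where it was at the start of the episode below 0.02 m), for 0.2 s.
2. the lid's handle side is tipped up by more than 9 degrees while its far edge is less than 25 mm above the rim and over the tub (angle between lid's own z axis and vertical above 0.16 rad and z of lid_grip in the frame of mixer above 0.184 m and z of lid_far in the frame of mixer below 0.155 m and horizontal distance between lid_far and tub below 0.1 m and contact force between the fingers and lid above 0.3 N), for 0.1 s.
3. the lid touches the board while the fingers still hold it (contact force between lid and bat above 0.2 N and contact force between the fingers and lid above 0.3 N and horizontal distance between lid and bat below 0.04 m), for 0.1 s.
At the end, for the whole second after the job is handed in: The isolator is within 0.1 rad of its off stop; the lid lies flat on the round board, handle up (tilt under 0.08 rad, underside within 5 mm of the board's top), its centre within 40 mm of the board's centre, released and at rest (value of joint isolator below 0.1 rad and horizontal distance between lid and bat below 0.04 m and z of lid in the frame of bat between 0.01 and 0.02 m and angle between lid's own z axis and vertical below 0.08 rad and linear speed of lid below 0.02 m/s and contact force between the fingers and lid below 0.05 N); the robot touches nothing.
It fails at once if the lid is moved before the isolator is off (value of joint isolator above 0.15 rad and distance of lid from where it was at the start of the episode above 0.02 m).
It fails at once if the robot or the lid knocks the mixer with more than 8 N (contact force between any of the arm, the fingers, lid and mixer above 8 N).
It fails at once if the lid is slammed or pressed on the board with more than 60 N (contact force between lid and bat above 60 N).
It fails at once if the jar, mug or brush is moved more than 20 mm (distance of any of jar, mug, brush from where it was at the start of the episode above 0.02 m).
It also fails if it takes over 72 s, if anything falls off the work surface, if the arm or the gripper's body presses on something with over 40 N, if the wrist force passes 120 N, or if a joint passes its speed limit or range.

## Working session

There is one attempt and no reset: what is moved stays moved. The work goes in short steps, Python scripts to look and compute and a tool call to move; the robot and the scene stay as the last step left them, time stands still between calls to the robot, and variables do not carry over. Pictures are saved under pics/ and viewed, at most 10 in all, crops included, and the job is handed in when it is done.

Besides the shell and the picture viewer there is one more tool, called after "Call:" in YAML: its name, and indented under it one key for each argument. carry_out: Moves the arm, as the interface text tells. Its arguments: {"type":"object","properties":{"series":{"type":"array","items":{"type":"array","items":{"type":"number","minimum":-1,"maximum":1}}},"fingers":{"type":"number"}},"required":["series"]}

```bash
mkdir -p pics; ls; cat > h.py <<'E'
import numpy as np,cv2
from cell import env
def ray(cam,pos,z,cal=None):
    c=cal or env.calibration(cam);K=np.array(c["K"]);T=np.array(c["pose"])
    u=np.array([pos[1]*512,pos[0]*384,1.]);d=T[:3,:3]@np.linalg.solve(K,u);o=T[:3,3]
    return o+d*(z-o[2])/d[2]
def proj(cam,p,cal=None):
    c=cal or env.calibration(cam);K=np.array(c["K"]);T=np.array(c["pose"])
    q=K@(T[:3,:3].T@(np.asarray(p,float)-T[:3,3]));return q[:2]/q[2]
def save(im,name,s=1,crop=None):
    if crop: r0,r1,c0,c1=crop; im=im[r0:r1,c0:c1]
    cv2.imwrite("pics/"+name,cv2.cvtColor(cv2.resize(im,None,fx=s,fy=s,interpolation=cv2.INTER_CUBIC),cv2.COLOR_RGB2BGR))
E
python3 - <<'E'
from h import *
ims={c:env.read_camera(c) for c in("scene","top")}
save(np.vstack([ims["scene"],ims["top"]])[:],"a.png",.78)
zs=dict(mixer=270,tub=130,lid=140,lid_grip=172,isolator_box=70,isolator_grip=111,bat=15,jar=110,mug=90,brush=5)
for c in ims:
    for n,z in zs.items():
        for d in env.look_for(c,n)[:4]:
            p=d["position"];print(c,n,round(d["conf"],2),[round(p[1]*512),round(p[0]*384)],ray(c,p,z).round())
s=env.state();print(s["eef_pos"],s["tcp_rot"],s["t"])
E
```

```text
pics
scene mixer 0.84 [237, 227] [703.  -2. 270.]
scene tub 0.91 [252, 240] [671.  11. 130.]
scene lid 0.79 [268, 216] [602.  13. 140.]
scene lid 0.77 [269, 141] [421. -93. 140.]
scene lid 0.74 [118, 164] [ 682. -385.  140.]
scene lid_grip 0.86 [268, 141] [441. -85. 172.]
scene lid_grip 0.63 [269, 218] [617.  23. 172.]
scene lid_grip 0.61 [118, 168] [ 698. -358.  172.]
scene isolator_box 0.85 [194, 139] [ 485. -300.   70.]
scene isolator_grip 0.46 [195, 126] [ 470. -300.  111.]
scene bat 0.74 [392, 253] [476. 316.  15.]
scene jar 0.64 [148, 212] [ 739. -252.  110.]
scene mug 0.82 [331, 335] [753. 265.  90.]
scene mug 0.57 [195, 127] [ 463. -309.   90.]
scene brush 0.73 [310, 167] [358.  12.   5.]
top mixer 0.97 [242, 147] [618. -44. 270.]
top tub 0.32 [113, 226] [456. 281. 130.]
top lid 0.97 [254, 180] [564. -70. 140.]
top lid 0.58 [111, 225] [459. 281. 140.]
top lid 0.57 [276, 263] [ 359. -121.  140.]
top lid 0.57 [386, 156] [ 620. -408.  140.]
top lid_grip 0.87 [252, 181] [558. -66. 172.]
top lid_grip 0.85 [385, 156] [ 614. -394.  172.]
top lid_grip 0.81 [272, 260] [ 368. -110.  172.]
top isolator_box 0.68 [340, 221] [ 460. -300.   70.]
top bat 0.67 [111, 223] [468. 324.  15.]
top jar 0.75 [325, 127] [ 706. -263.  110.]
top mug 0.55 [127, 125] [726. 261.  90.]
top brush 0.64 [341, 223] [ 458. -319.    5.]
top brush 0.56 [226, 260] [361.   9.   5.]
[204.77325374 590.5264796  214.6808995 ] [3.14148886e+00 2.72261677e-05 2.80777219e+00] 1.1
```

View pics/a.png

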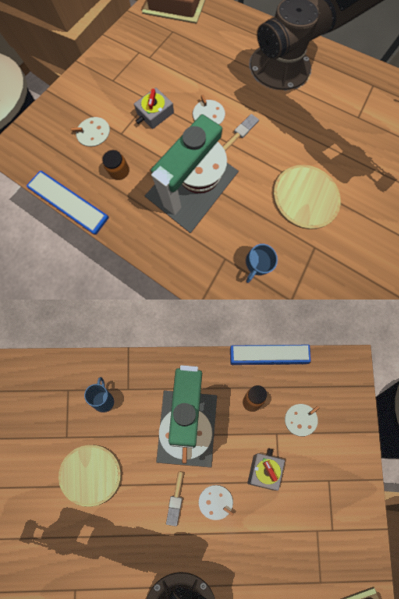

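The picture shows three cream lids: one on the tub under the mixer (top 254,180), one on the table near the brush (276,263) and one on the right (386,156). The one on the tub, overhung by the mixer head, is the one meant. I'll confirm this in an enlarged crop.

```bash
python3 - <<'E'
from h import *
t=env.read_camera("top");s=env.read_camera("scene")
np.save("t.npy",t);np.save("s.npy",s)
save(t,"b.png",3.4,(85,280,195,425))
save(s,"c.png",3.4,(95,270,100,330))
for c in("top","scene"):
    k=env.calibration(c);print(np.round(k["K"],1).tolist(),np.round(k["pose"],3).tolist())
E
```

```text
[[394.2, 0.0, 255.6], [0.0, 394.2, 190.4], [0.0, 0.0, 1.0]] [[-0.021, -0.993, 0.118, 421.563], [-1.0, 0.018, -0.026, -49.509], [0.023, -0.119, -0.993, 1117.652], [0.0, 0.0, 0.0, 1.0]]
[[402.5, 0.0, 254.9], [0.0, 402.5, 184.7], [0.0, 0.0, 1.0]] [[-0.528, 0.761, -0.377, 923.498], [0.849, 0.469, -0.242, 183.016], [-0.007, -0.448, -0.894, 1027.793], [0.0, 0.0, 0.0, 1.0]]
```

View pics/b.png

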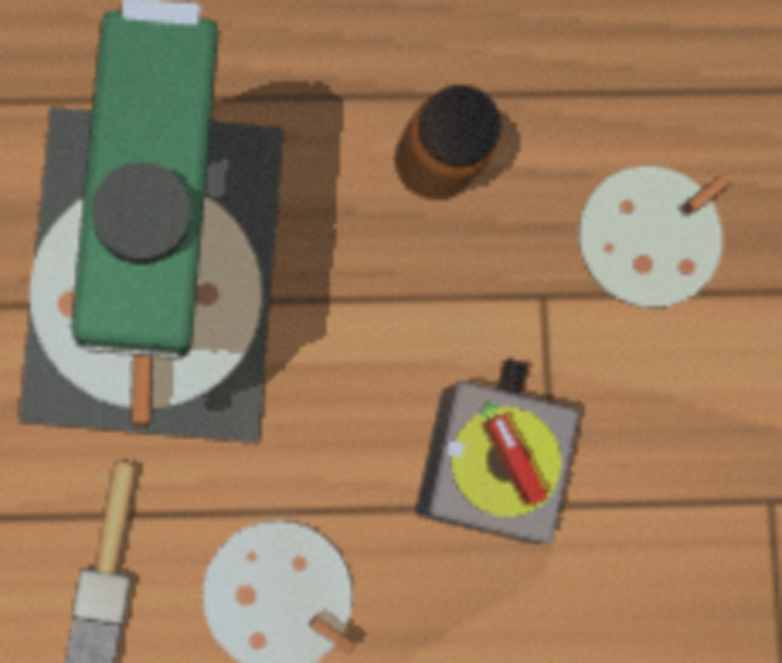

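View pics/c.png

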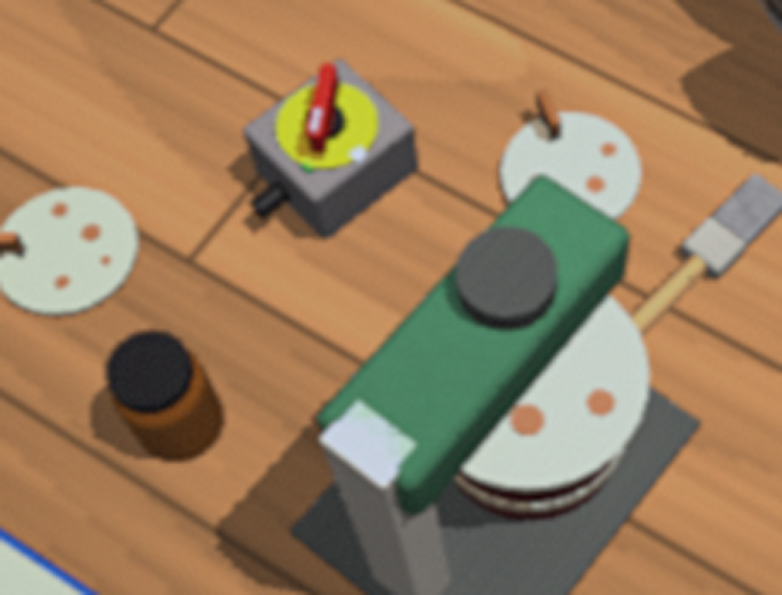

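```bash
python3 - <<'E'
from h import *
def w(x,y,z): return ray("top",((y/3.4+85)/384,(x/3.4+195)/512),z)[:2]
def ws(x,y,z): return ray("scene",((y/3.4+95)/384,(x/3.4+100)/512),z)[:2]
f=np.array([w(*p,10) for p in((52,108),(284,128),(260,442),(20,422))]);print("foot",f.round(),f.mean(0).round(1))
ax=(f[0]+f[1]-f[2]-f[3])/2;ay=(f[0]+f[3]-f[1]-f[2])/2
print(np.linalg.norm(ax),np.linalg.norm(ay),np.degrees([np.arctan2(ax[1],ax[0]),np.arctan2(-ay[0],ay[1])]))
u=ax/np.linalg.norm(ax);print("mixer origin",f.mean(0)-40*u)
# lid ellipse: cream pixels contour via disc edge points at z 144
pts=np.array([w(*p,144) for p in((30,290),(262,290),(65,370),(230,375),(100,402),(185,402),(45,225),(250,235))])
A=np.c_[2*pts,np.ones(len(pts))];s=np.linalg.lstsq(A,(pts**2).sum(1),rcond=None)[0];print("lid c",s[:2],np.sqrt(s[2]+s[:2]@s[:2]))
print("handle end",w(141,423,184),"front",w(143,357,184))
e=[w(492,423,111),w(503,418,111),w(545,495,111),w(530,503,111)];print("iso",np.mean(e,0),w(497,420,111),w(537,499,111),"dial top",w(507,462,72))
h=w(497,420,111)-w(537,499,111);print(np.linalg.norm(h),np.degrees(np.arctan2(h[1],h[0])))
b=np.array([w(*p,70) for p in((458,382),(580,405),(550,542),(432,517))]);print("box",b.round(),b.mean(0),np.linalg.norm(b[0]-b[1]),np.linalg.norm(b[1]-b[2]),np.degrees(np.arctan2(*(b[0]-b[1])[::-1])))
print("scene iso",ws(327,68,111),ws(317,140,111))
# bat
for c,cen in(("top",(111,223)),("scene",(392,253))):
    im=np.load(c[0]+".npy");hsv=cv2.cvtColor(im,cv2.COLOR_RGB2HSV);m=((hsv[...,0]>18)&(hsv[...,0]<35)&(hsv[...,2]>130)&(hsv[...,1]>50)).astype(np.uint8)
    n,l,st,ce=cv2.connectedComponentsWithStats(cv2.morphologyEx(m,cv2.MORPH_OPEN,np.ones((3,3))))
    k=l[cen[1],cen[0]];cn=max(cv2.findContours((l==k).astype(np.uint8),0,1)[0],key=len)[:,0];cn=cv2.convexHull(cn)[:,0]
    P=np.array([ray(c,((v+.5)/384,(u_+.5)/512),15)[:2] for u_,v in cn]);A=np.c_[2*P,np.ones(len(P))];s=np.linalg.lstsq(A,(P**2).sum(1),rcond=None)[0];print("bat",s[:2],np.sqrt(s[2]+s[:2]@s[:2]))
E
```

```text
foot [[ 770.   48.]
 [ 750. -149.]
 [ 483. -121.]
 [ 504.   77.]] [626.6 -36.2]
268.06479261977995 198.36915705140757 [-5.9705551  -5.89164703]
mixer origin [586.82178374 -32.0471125 ]
lid c [589.11549654 -31.72890959] 86.89730055731273
handle end [488.30203932 -27.23892667] front [534.60134901 -29.35614559]
iso [ 460.32252067 -308.56515748] [ 490.52455751 -294.48713378] [ 430.5123011  -321.89884159] dial top [ 460.13636372 -310.29373642]
65.97630365540235 24.549426912316022
box [[ 524. -275.]
 [ 504. -371.]
 [ 397. -341.]
 [ 419. -250.]] [ 460.96648222 -309.31887634] 98.00447601015404 110.5135272224176 78.19023436771424
scene iso [ 437.58503705 -320.01559408] [ 499.18359202 -285.69158649]
bat [462.06375076 313.13321453] 108.68774264086403
bat [468.57775126 315.60755619] 108.94099060951983
```

The crop confirms it: the lid on the tub (fitted radius 87 mm) is the largest and lies under the green head. The red isolator handle (crop 517,460) has its pointer at the green mark, and white is 60° anticlockwise. I'm moving over the isolator now, with everything above 330 mm on the way.

Call:
carry_out:
  series:
    - [0.45,-0.58,0.23,-1]
    - [0.45,-0.58,0.23,-1]
    - [0.45,-0.58,0.23,-1]
    - [0.45,-0.58,0.23,-1]
    - [0.45,-0.58,0.23,-1]
  fingers: -1

```text
t: 1.7
eef_pos: [317.9, 444.3, 272.7]
tcp_rot: [3.141, -0.0, 2.28]
ft_force: [0.4, 0.2, 0.1]
opening: 0.997
grip_force: 0.0
```

Call:
carry_out:
  series:
    - [0.45,-0.58,0.23,-1]
    - [0.45,-0.58,0.23,-1]
    - [0.45,-0.58,0.23,-1]
    - [0.45,-0.58,0.23,-1]
    - [0.45,-0.58,0.23,-1]

```text
t: 2.2
eef_pos: [430.5, 299.2, 330.3]
tcp_rot: [3.141, -0.0, 1.756]
ft_force: [0.2, 0.7, 0.0]
opening: 0.999
grip_force: 0.0
```

Call:
carry_out:
  series:
    - [0.1,-0.6,0,-1]
    - [0.1,-0.6,0,-1]
    - [0.1,-0.6,0,-1]
    - [0.1,-0.6,0,-1]
    - [0.1,-0.6,0,-1]

```text
t: 2.7
eef_pos: [454.8, 149.3, 329.8]
tcp_rot: [3.141, -0.0, 1.233]
ft_force: [-0.2, -0.1, -0.6]
opening: 1.003
grip_force: 0.0
```

Call:
carry_out:
  series:
    - [0.1,-0.6,0,-1]
    - [0.1,-0.6,0,-1]
    - [0.1,-0.6,0,-1]
    - [0.1,-0.6,0,-1]
    - [0.1,-0.6,0,-1]

```text
t: 3.2
eef_pos: [479.7, -0.7, 329.8]
tcp_rot: [3.141, -0.0, 0.709]
ft_force: [0.5, -0.6, 0.8]
opening: 1.0
grip_force: 0.0
```

Call:
carry_out:
  series:
    - [-0.04,-0.62,0,-0.32]
    - [-0.04,-0.62,0,-0.32]
    - [-0.04,-0.62,0,-0.32]
    - [-0.04,-0.62,0,-0.32]
    - [-0.04,-0.62,0,-0.32]

```text
t: 3.7
eef_pos: [469.5, -155.7, 329.8]
tcp_rot: [3.141, -0.0, 0.544]
ft_force: [0.3, 0.1, -0.2]
opening: 0.997
grip_force: 0.0
```

Call:
carry_out:
  series:
    - [-0.04,-0.62,0,-0.32]
    - [-0.04,-0.62,0,-0.32]
    - [-0.04,-0.62,0,-0.32]
    - [-0.04,-0.62,0,-0.32]
    - [-0.04,-0.62,0,-0.32]

```text
t: 4.2
eef_pos: [459.5, -310.8, 329.7]
tcp_rot: [3.141, -0.0, 0.377]
ft_force: [0.7, -0.6, -0.1]
opening: 1.001
grip_force: 0.0
```

Call:
carry_out:
  series:
    - [0,0,-0.6,0]
    - [0,0,-0.6,0]
    - [0,0,-0.6,0]
    - [0,0,-0.6,0]
    - [0,0,0,0]

```text
t: 4.7
eef_pos: [458.5, -308.6, 206.6]
tcp_rot: [-3.136, 0.003, 0.378]
ft_force: [-0.3, 0.1, 0.5]
opening: 1.002
grip_force: 0.0
```

Tracking is accurate. Next I measure the handle's axis and centre from the wrist camera by its red colour.

```bash
python3 - <<'E'
from h import *
c=env.calibration("wrist");im=env.read_camera("wrist");save(im,"d.png",1.2)
hsv=cv2.cvtColor(im,cv2.COLOR_RGB2HSV);m=(((hsv[...,0]<6)|(hsv[...,0]>174))&(hsv[...,1]>150)&(hsv[...,2]>60)).astype(np.uint8)
n,l,st,ce=cv2.connectedComponentsWithStats(m);k=1+st[1:,4].argmax();print(st[k],ce[k])
cn=max(cv2.findContours((l==k).astype(np.uint8),0,1)[0],key=len);b=cv2.boxPoints(cv2.minAreaRect(cn));print(b.tolist())
print([ray("wrist",(v/384,u/512),111,c).round(1).tolist() for u,v in b]);s=env.state();print(s["eef_pos"],s["tcp_rot"],s["joints"])
E
```

```text
[245 146  19  80 918] [254.18845316 190.91067538]
[[242.77435302734375, 146.61505126953125], [259.5000305175781, 145.5], [264.7832336425781, 224.74777221679688], [248.05755615234375, 225.86282348632812]]
[[493.5, -284.1, 111.0], [499.6, -296.9, 111.0], [435.9, -327.8, 111.0], [429.4, -314.2, 111.0]]
[ 459.37416717 -309.17398507  208.87028664] [-3.13908442e+00  1.37057787e-03  3.78273041e-01] [-7.11664495e-01  3.97225456e-01  1.74047843e+00 -6.50669704e-05
  1.00674651e+00  4.80895374e-01]
```

View pics/d.png

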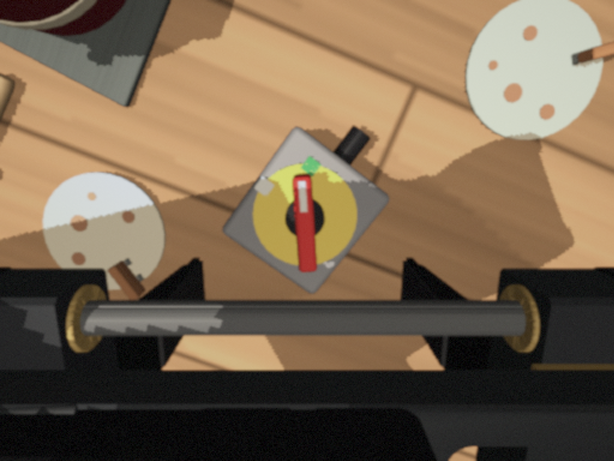

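Red handle seen at (254,187): 71 mm long, centred near (463,-307), lying at 25°. All of this matches the description. I'm descending to grip it.

Call:
carry_out:
  series:
    - [0.06,0.04,-0.6,0.6]
    - [0,0,-0.6,0]
    - [0,0,-0.6,0]
    - [0,0,-0.4,0]
    - [0,0,-0.26,0]

```text
t: 5.25
eef_pos: [463.3, -307.9, 86.9]
tcp_rot: [3.141, -0.0, 0.441]
ft_force: [-0.6, -1.0, 0.3]
opening: 1.0
grip_force: 0.0
```

Call:
carry_out:
  series:
    - [0,0,0,0]
    - [0,0,0,0]
    - [0,0,0,0]
    - [0,0,0,0]
    - [0,0,0,0]
  fingers: 0.69

```text
t: 5.75
eef_pos: [463.0, -307.6, 87.4]
tcp_rot: [3.14, -0.0, 0.441]
ft_force: [0.4, -0.1, 0.4]
opening: 0.636
grip_force: 0.0
```

Call:
carry_out:
  series:
    - [0,0,0,0]
    - [0,0,0,0]
    - [0,0,0,0]
    - [0,0,0,0]
    - [0,0,0,0]
  fingers: 0.73

```text
t: 6.25
eef_pos: [462.7, -307.5, 86.6]
tcp_rot: [3.142, 0.0, 0.441]
ft_force: [-0.0, -0.0, -0.2]
opening: 0.215
grip_force: 0.0
```

Call:
carry_out:
  series:
    - [0,0,0,0]
    - [0,0,0,0]
    - [0,0,0,0]
    - [0,0,0,0]
    - [0,0,0,0]
  fingers: 0.78

```text
t: 6.75
eef_pos: [463.0, -307.9, 86.7]
tcp_rot: [3.141, -0.0, 0.441]
ft_force: [1.6, -5.1, -2.9]
opening: 0.143
grip_force: 30.0
```

Call:
carry_out:
  series:
    - [0,0,0,0.5]
    - [0,0,0,0.9]
    - [0,0,0,0.9]
    - [0,0,0,0.9]
    - [0,0,0,0.9]

```text
t: 7.25
eef_pos: [463.1, -308.0, 86.7]
tcp_rot: [3.14, 0.0, 0.874]
ft_force: [1.3, -6.4, -3.7]
opening: 0.144
grip_force: 30.0
```

Call:
carry_out:
  series:
    - [0,0,0,0.9]
    - [0,0,0,0.9]
    - [0,0,0,0.9]
    - [0,0,0,0.9]
    - [0,0,0,0.4]

```text
t: 7.75
eef_pos: [463.3, -308.1, 86.7]
tcp_rot: [3.14, 0.001, 1.293]
ft_force: [2.8, -6.9, -4.5]
opening: 0.147
grip_force: 30.0
```

```bash
python3 - <<'E'
from h import *
s=env.state();print(s["moment"],s["tcp_rot"],s["ft_force"],s["eef_pos"])
E
```

```text
[-1.26616564 -0.50108326 -0.05697991] [3.13990540e+00 8.18450663e-04 1.29252404e+00] [ 2.75057432 -6.87154292 -4.52595113] [ 463.29916758 -308.13878165   86.67414478]
```

Call:
carry_out:
  series:
    - [0,0,0,0.5]
    - [0,0,0,0.5]
    - [0,0,0,0]
    - [0,0,0,0]
    - [0,0,0,0]

```text
t: 8.25
eef_pos: [463.4, -307.9, 86.7]
tcp_rot: [3.14, 0.0, 1.392]
ft_force: [4.4, -4.7, -3.8]
opening: 0.154
grip_force: 31.6
```

```bash
python3 - <<'E'
from h import *
s=env.state();print(s["moment"],s["tcp_rot"],s["ft_force"],s["eef_pos"])
E
```

```text
[-0.8668299  -0.6424876  -0.83948986] [3.13965028e+00 2.36136000e-04 1.39185356e+00] [ 4.38054249 -4.69799873 -3.7900694 ] [ 463.40057369 -307.89080464   86.74092101]
```

Call:
carry_out:
  series:
    - [0,0,0,0.4]
    - [0,0,0,0.4]
    - [0,0,0,0]
    - [0,0,0,0]
    - [0,0,0,0]

```text
t: 8.75
eef_pos: [463.3, -308.1, 86.7]
tcp_rot: [3.14, 0.001, 1.476]
ft_force: [2.5, -5.9, -4.4]
opening: 0.169
grip_force: 32.8
```

```bash
python3 - <<'E'
from h import *
s=env.state();print(s["moment"],s["tcp_rot"],s["ft_force"],s["eef_pos"])
E
```

```text
[-1.13532013 -0.49164322 -0.88379083] [3.13970994e+00 6.78075168e-04 1.47570456e+00] [ 2.53140713 -5.88232036 -4.42604336] [ 463.3461276  -308.0777644    86.73373127]
```

The stop is reached: the moment is up at 0.85 N·m and the pads are slipping. I'll square up, try a light grip value on this 14 mm bar, then let go and lift.

Call:
carry_out:
  series:
    - [0,0,0,-0.4]
    - [0,0,0,-0.4]
    - [0,0,0,-0.2]
    - [0,0,0,0]
    - [0,0,0,0]
  fingers: 0.71

```text
t: 9.25
eef_pos: [463.4, -307.9, 86.7]
tcp_rot: [3.14, 0.0, 1.372]
ft_force: [3.5, -4.4, -3.6]
opening: 0.156
grip_force: 29.2
```

Call:
carry_out:
  series:
    - [0,0,0,0]
    - [0,0,0,0]
    - [0,0,0,0]
    - [0,0,0,0]
    - [0,0,0,0]
  fingers: 0.72

```text
t: 9.75
eef_pos: [463.4, -307.8, 86.7]
tcp_rot: [3.14, 0.0, 1.372]
ft_force: [4.5, -3.9, -5.4]
opening: 0.155
grip_force: 29.2
```

Call:
carry_out:
  series:
    - [0,0,0,0]
    - [0,0,0,0]
    - [0,0,0,0]
    - [0,0,0,0]
    - [0,0,0,0]
  fingers: -1

```text
t: 10.25
eef_pos: [462.7, -307.4, 86.7]
tcp_rot: [-3.141, -0.0, 1.373]
ft_force: [-0.8, 0.1, -0.1]
opening: 0.519
grip_force: 0.0
```

Call:
carry_out:
  series:
    - [0,0,0.6,0]
    - [0,0,0.8,0]
    - [0,0,1,0]
    - [0,0,1,0]
    - [0,0,1,0]

```text
t: 10.75
eef_pos: [462.3, -307.1, 308.9]
tcp_rot: [3.142, -0.0, 1.373]
ft_force: [0.0, -1.0, 0.8]
opening: 0.939
grip_force: 0.0
```

```bash
python3 - <<'E'
from h import *
c=env.calibration("wrist");im=env.read_camera("wrist")
hsv=cv2.cvtColor(im,cv2.COLOR_RGB2HSV);m=(((hsv[...,0]<6)|(hsv[...,0]>174))&(hsv[...,1]>150)&(hsv[...,2]>60)).astype(np.uint8)
n,l,st,ce=cv2.connectedComponentsWithStats(m);k=1+st[1:,4].argmax();print(st[k],ce[k])
cn=max(cv2.findContours((l==k).astype(np.uint8),0,1)[0],key=len);b=cv2.boxPoints(cv2.minAreaRect(cn))
P=np.array([ray("wrist",(v/384,u/512),111,c) for u,v in b]);print(P.round(1).tolist())
s=env.state();print(s["eef_pos"],s["tcp_rot"])
w=env.read_camera("top");save(w,"e.png",3.4,(85,280,195,425))
E
```

```text
[247 144  14  59 457] [252.97811816 177.76805252]
[[463.5, -269.9, 111.0], [478.4, -272.8, 111.0], [465.0, -341.7, 111.0], [449.4, -338.6, 111.0]]
[ 464.05368677 -308.44492744  317.07780723] [3.13171085 0.00538355 1.3732829 ]
```

View pics/e.png

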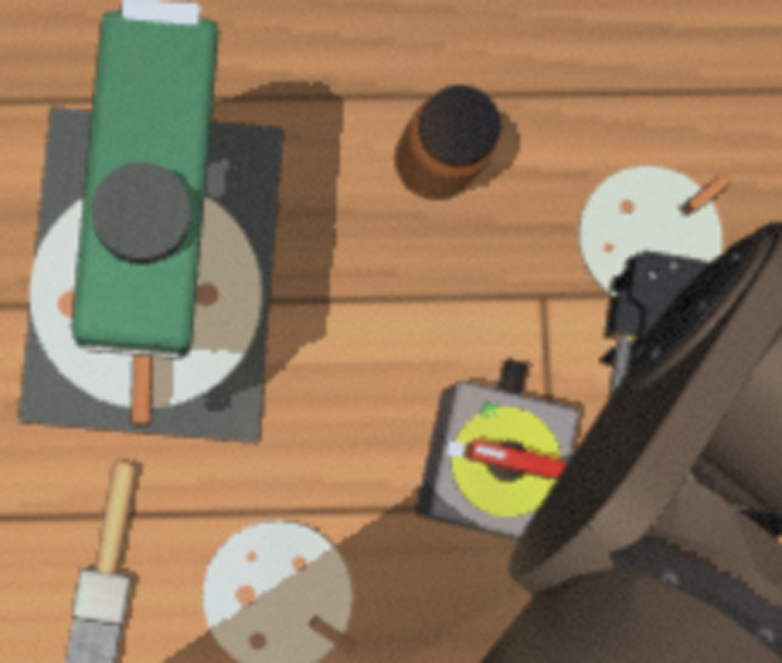

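Isolator pointer now at the white mark (crop 470,450) and the lid is untouched. Moving to the lid handle.

Call:
carry_out:
  series:
    - [-0.03,0.376,0.03,-0.91]
    - [-0.03,0.376,0.03,-0.91]
    - [-0.03,0.376,0.03,-0.91]
    - [-0.03,0.376,0.03,-0.91]
    - [-0.03,0.376,0.03,-0.91]

```text
t: 11.35
eef_pos: [454.9, -212.6, 313.5]
tcp_rot: [-3.141, 0.0, 0.893]
ft_force: [-0.1, -0.7, -0.0]
opening: 0.998
grip_force: 0.0
```

Call:
carry_out:
  series:
    - [-0.03,0.376,0.03,-0.91]
    - [-0.03,0.376,0.03,-0.91]
    - [-0.03,0.376,0.03,-0.91]
    - [-0.03,0.376,0.03,-0.91]
    - [-0.03,0.376,0.03,-0.91]

```text
t: 11.85
eef_pos: [447.4, -118.6, 321.0]
tcp_rot: [-3.141, 0.001, 0.416]
ft_force: [-0.1, -0.3, -0.1]
opening: 1.0
grip_force: 0.0
```

Call:
carry_out:
  series:
    - [-0.03,0.376,0.03,-0.91]
    - [-0.03,0.376,0.03,-0.91]
    - [-0.03,0.376,0.03,-0.91]
    - [-0.03,0.376,0.03,-0.91]
    - [-0.03,0.376,0.03,-0.91]

```text
t: 12.35
eef_pos: [439.8, -24.7, 328.6]
tcp_rot: [-3.142, 0.001, -0.06]
ft_force: [-0.6, -0.3, 0.4]
opening: 0.999
grip_force: 0.0
```

Call:
carry_out:
  series:
    - [0,0,0,0]
    - [0,0,0,0]
    - [0,0,0,0]
    - [0,0,0,0]
    - [0,0,0,0]

```text
t: 12.85
eef_pos: [440.3, -26.0, 329.0]
tcp_rot: [3.142, 0.0, -0.056]
ft_force: [-0.5, 0.1, 0.7]
opening: 1.002
grip_force: 0.0
```

```bash
python3 - <<'E'
from h import *
s=env.state();c=env.calibration("wrist");im=env.read_camera("wrist");np.save("w.npy",im);save(im,"f.png",1.5)
print(s["eef_pos"],s["tcp_rot"]);print(np.round(c["pose"],3).tolist(),np.round(c["K"],1).tolist())
for n,z in(("lid_grip",176),("lid",136),("mixer",270),("tub",130),("brush",10)):
    for d in env.look_for("wrist",n)[:2]:
        p=d["position"];print(n,round(d["conf"],2),[round(p[1]*512),round(p[0]*384)],ray("wrist",p,z,c).round(1))
E
```

```text
[440.27359815 -25.9554615  329.00413275] [ 3.14152561e+00  2.85448526e-04 -5.64553354e-02]
[[-0.057, -0.971, -0.233, 505.065], [-0.998, 0.055, 0.014, -28.187], [-0.0, 0.233, -0.972, 499.323], [0.0, 0.0, 0.0, 1.0]] [[312.4, 0.0, 252.0], [0.0, 312.4, 192.7], [0.0, 0.0, 1.0]]
lid_grip 0.95 [312, 204] [411.5 -87.7 176. ]
lid_grip 0.92 [265, 85] [535.4 -42.6 176. ]
lid 0.71 [262, 89] [535.5 -41.3 136. ]
lid 0.69 [243, 52] [574.4 -22.3 136. ]
mixer 0.73 [244, 50] [550.  -24.9 270. ]
mixer 0.61 [450, 133] [ 486.5 -169.9  270. ]
brush 0.96 [234, 208] [363.8   9.6  10. ]
```

View pics/f.png

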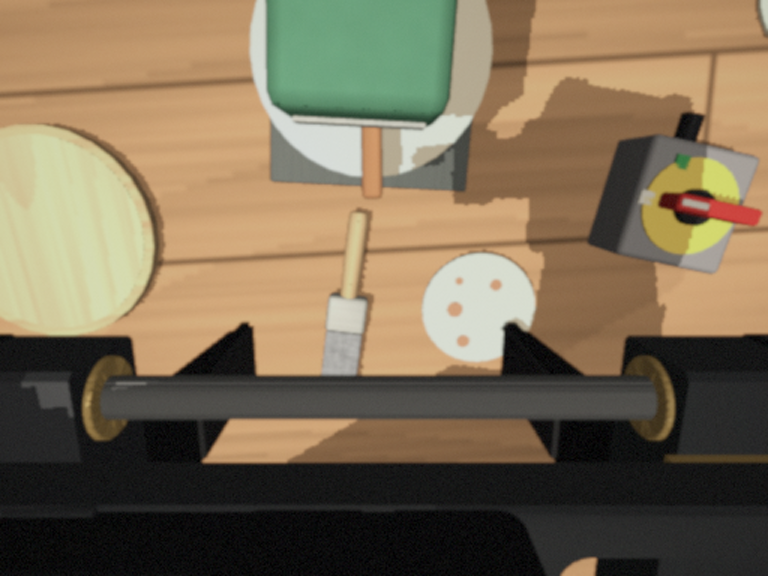

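```bash
python3 - <<'E'
from h import *
c=env.calibration("wrist")
f=lambda u,v,z:ray("wrist",(v/1.5/384,u/1.5/512),z,c)[:2].round(1)
print("handle end",f(372,197,176),"edges",f(362.5,197,176),f(382,197,176),"front",f(373,128,176))
print("white line",f(292,118,240),f(425,128,240),"green low edge",f(285,108,240),f(430,122,240),"at300",f(285,105,300),f(430,118,300))
print("foot front",f(271,181,10),f(466,191,10))
pts=np.array([f(*p,136) for p in((249,45),(258,90),(290,148),(330,172),(410,170),(455,142),(486,90),(492,50))])
A=np.c_[2*pts,np.ones(len(pts))];s=np.linalg.lstsq(A,(pts**2).sum(1),rcond=None)[0];print("lid c",s[:2],np.sqrt(s[2]+s[:2]@s[:2]))
t=env.calibration("top")
# head front top edge from crop b (top camera): corners (73,340),(188,355) at z=300
w=lambda x,y,z:ray("top",((y/3.4+85)/384,(x/3.4+195)/512),z)[:2].round(1)
print("head front top",w(80,343,300),w(186,352,300),"lower",w(135,352,240))
print("handle end top cam",w(141,423,176))
E
```

```text
handle end [491.9 -22.9] edges [492.3 -16.5] [491.5 -29.7] front [536.2 -26.2]
white line [537.4  15.5] [528.5 -53.8] green low edge [542.5  18.7] [531.3 -56.5] at300 [535.    7.8] [526.8 -49.9]
foot front [507.   81.3] [ 485.8 -116.8]
lid c [589.69270721 -27.18260621] 86.22334597276645
head front top [529.9   6.7] [523.2 -58.3] lower [531.2 -25.3]
handle end top cam [488.9 -27. ]
```

The picture shows the handle end at (372,197), the head's front edge at about (360,122), the brush at (350,300) and the board on the left. The hand's wrist camera sits forward of the tool, so I turn it half a turn to face it away from the mixer.

Call:
carry_out:
  series:
    - [0,0,0,0.985]
    - [0,0,0,0.985]
    - [0,0,0,0.985]
    - [0,0,0,0.985]
    - [0,0,0,0.985]

```text
t: 13.65
eef_pos: [440.3, -25.5, 329.2]
tcp_rot: [3.141, -0.0, 0.464]
ft_force: [0.3, 0.1, -0.2]
opening: 1.001
grip_force: 0.0
```

Call:
carry_out:
  series:
    - [0,0,0,0.985]
    - [0,0,0,0.985]
    - [0,0,0,0.985]
    - [0,0,0,0.985]
    - [0,0,0,0.985]

```text
t: 14.15
eef_pos: [440.3, -25.5, 329.2]
tcp_rot: [3.141, -0.0, 0.98]
ft_force: [0.1, 0.4, -0.0]
opening: 1.001
grip_force: 0.0
```

Call:
carry_out:
  series:
    - [0,0,0,0.985]
    - [0,0,0,0.985]
    - [0,0,0,0.985]
    - [0,0,0,0.985]
    - [0,0,0,0.985]

```text
t: 14.65
eef_pos: [440.3, -25.5, 329.2]
tcp_rot: [3.141, 0.0, 1.495]
ft_force: [-0.3, 0.7, -0.6]
opening: 1.003
grip_force: 0.0
```

Call:
carry_out:
  series:
    - [0,0,0,0.985]
    - [0,0,0,0.985]
    - [0,0,0,0.985]
    - [0,0,0,0.985]
    - [0,0,0,0.985]

```text
t: 15.15
eef_pos: [440.3, -25.4, 329.2]
tcp_rot: [3.141, 0.0, 2.011]
ft_force: [-0.7, 0.2, -0.0]
opening: 1.0
grip_force: 0.0
```

Call:
carry_out:
  series:
    - [0,0,0,0.985]
    - [0,0,0,0.985]
    - [0,0,0,0.985]
    - [0,0,0,0.985]
    - [0,0,0,0.985]

```text
t: 15.65
eef_pos: [440.2, -25.5, 329.2]
tcp_rot: [3.141, 0.0, 2.527]
ft_force: [-1.1, 0.1, -0.7]
opening: 0.997
grip_force: 0.0
```

Call:
carry_out:
  series:
    - [0.1,0,0,0.985]
    - [0.1,0,0,0.985]
    - [0.1,0,0,0.985]
    - [0.1,0,0,0.985]
    - [0.1,0,0,0.985]

```text
t: 16.15
eef_pos: [465.5, -25.5, 329.2]
tcp_rot: [3.142, 0.0, 3.043]
ft_force: [-0.2, 0.2, 0.2]
opening: 1.0
grip_force: 0.0
```

Call:
carry_out:
  series:
    - [0,0,-0.8,0]
    - [0,0,-0.8,0]
    - [0,0,-0.8,0]
    - [0,0,-0.7,0]
    - [0,0,-0.4,0]

```text
t: 16.65
eef_pos: [464.4, -25.3, 151.9]
tcp_rot: [3.141, -0.003, 3.038]
ft_force: [0.4, -0.1, 0.0]
opening: 1.0
grip_force: 0.0
```

Call:
carry_out:
  series:
    - [0,0,0,0]
    - [0,0,0,0]
    - [0,0,0,0]
    - [0,0,0,0]
    - [0,0,0,0]

```text
t: 17.15
eef_pos: [465.6, -25.5, 155.0]
tcp_rot: [-3.142, 0.002, 3.038]
ft_force: [-0.4, -0.6, 0.4]
opening: 0.999
grip_force: 0.0
```

Call:
carry_out:
  series:
    - [0.1,0,0,0]
    - [0.1,0,0,0]
    - [0.1,0,0,0]
    - [0.06,0,0,0]
    - [0.04,0,0,0]
  fingers: 0.2

```text
t: 17.65
eef_pos: [485.6, -25.5, 154.0]
tcp_rot: [3.141, -0.0, 3.038]
ft_force: [-0.2, -0.6, -0.0]
opening: 0.634
grip_force: 0.0
```

Call:
carry_out:
  series:
    - [0,0,0,0]
    - [0,0,0,0]
    - [0,0,0,0]
    - [0,0,0,0]
    - [0,0,0,0]
  fingers: 0.8

```text
t: 18.15
eef_pos: [485.2, -25.5, 154.2]
tcp_rot: [3.141, 0.0, 3.038]
ft_force: [-0.3, -0.7, -0.1]
opening: 0.213
grip_force: 0.0
```

Call:
carry_out:
  series:
    - [0,0,0,0]
    - [0,0,0,0]
    - [0,0,0,0]
    - [0,0,0,0]
    - [0,0,0,0]

```text
t: 18.65
eef_pos: [485.2, -25.4, 154.2]
tcp_rot: [3.141, -0.0, 3.038]
ft_force: [-0.8, 0.8, 1.2]
opening: 0.146
grip_force: 30.0
```

Call:
carry_out:
  series:
    - [-0.02,0,0.08,0]
    - [-0.02,0,0.08,0]
    - [-0.02,0,0.08,0]
    - [0,0,0.06,0]
    - [0,0,0,0]

```text
t: 19.15
eef_pos: [482.4, -25.5, 169.7]
tcp_rot: [3.142, 0.001, 3.038]
ft_force: [-0.8, 0.0, -1.4]
opening: 0.143
grip_force: 29.9
```

```bash
python3 - <<'E'
from h import *
s=env.state();print(s["moment"],s["ft_force"],s["eef_pos"])
a=env.read_camera("scene");b=env.read_camera("top");o=np.load("s.npy")
save(np.hstack([o[150:250,220:330],a[150:250,220:330]]),"g.png",3.5)
E
```

```text
[ 0.0044726   0.15629097 -0.04189316] [-0.8333709   0.02391347 -1.40059596] [482.40561454 -25.50288318 169.67537768]
```

View pics/g.png

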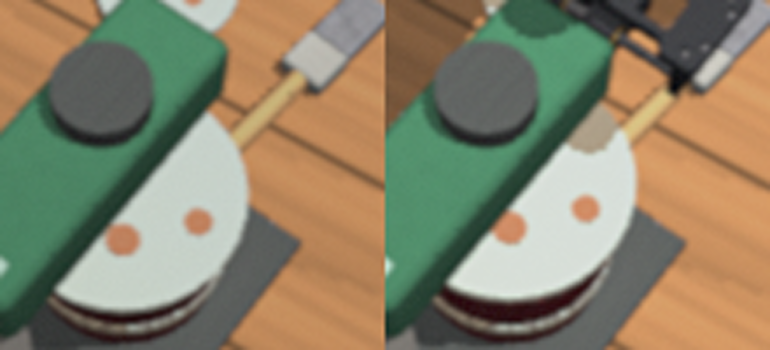

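```bash
cat > tilt.py <<'E'
from h import *
from scipy.optimize import least_squares
cal=env.calibration("scene")
def pts(panel):return np.array([[220+(x-385*(0))/3.5,150+y/3.5] for x,y in panel])
def outline(th,yaw,T,gx,gz):
    a=np.linspace(-np.pi,np.pi,721);L=np.c_[86*np.cos(a),86*np.sin(a),np.full(721,8.)]-[gx,0,gz]
    # th>0: handle side (-x) up, far edge down
    Ry=np.array([[np.cos(th),0,np.sin(th)],[0,1,0],[-np.sin(th),0,np.cos(th)]]);c,s=np.cos(yaw),np.sin(yaw)
    return (np.array([[c,-s,0],[s,c,0],[0,0,1]])@Ry@L.T).T+T
def fit(P,T,gz,gx=-104):
    def r(p):
        q=np.array([proj("scene",x,cal) for x in outline(p[0],-0.07,T+np.r_[p[1],p[2],0],gx,gz)])
        from scipy.interpolate import interp1d
        return np.r_[np.min(np.linalg.norm(P[:,None]-q[None],axis=2),axis=1),(p[1])/8,p[2]/8]
    best=min((least_squares(r,[t,0,0]) for t in(0,.1,.2)),key=lambda s:s.cost);return best.x.round(3),best.cost.round(2)
def mask_edge(im,crop=(150,250,220,330)):
    hsv=cv2.cvtColor(im,cv2.COLOR_RGB2HSV);m=((hsv[...,1]<45)&(hsv[...,2]>150)).astype(np.uint8)
    z=np.zeros_like(m);z[150:260,225:310]=m[150:260,225:310]
    n,l,st,ce=cv2.connectedComponentsWithStats(z);k=1+st[1:,4].argmax()
    cn=cv2.convexHull(max(cv2.findContours((l==k).astype(np.uint8),0,1)[0],key=len))[:,0].astype(float)
    return cn+.5
E
python3 - <<'E'
from tilt import *
o=np.load("s.npy");a=env.read_camera("scene")
L=pts([(249,190),(240,245),(215,275),(170,300),(120,308),(85,305),(55,295)])
R=pts([(x-385,y) for x,y in((637,190),(625,240),(600,262),(560,290),(520,300),(470,293),(440,285))])
T0=np.array([485.2,-25.4,154.2]);T1=np.array([482.4,-25.5,169.7])
print(fit(L,T0,32.2),fit(R,T1,32.2))
print(mask_edge(o).astype(int).tolist());print(mask_edge(a).astype(int).tolist())
E
```

```text
(array([-0.011,  1.813,  3.396]), np.float64(1.44)) (array([0.017, 2.272, 2.558]), np.float64(1.67))
[[284, 187], [288, 193], [289, 197], [290, 202], [290, 211], [288, 218], [282, 228], [274, 233], [270, 235], [264, 237], [257, 238], [253, 238], [246, 237], [240, 235], [238, 234], [236, 232], [246, 220], [268, 194], [274, 187], [279, 182]]
[[288, 188], [290, 194], [291, 199], [291, 204], [290, 211], [289, 214], [287, 218], [284, 222], [280, 226], [276, 229], [270, 232], [264, 234], [258, 235], [252, 235], [246, 234], [240, 232], [238, 230], [240, 227], [245, 221], [261, 202], [267, 195], [271, 191], [286, 187]]
```

The fit gives a tilt of about 0.03 rad, so the wide pad patch carries the lid flat instead of letting it pivot. I'll set it back and regrip with just the tips on the bar's top corner, so that it can pivot between the pads.

Call:
carry_out:
  series:
    - [0,0,-0.08,0]
    - [0.02,0,-0.08,0]
    - [0.02,0,-0.08,0]
    - [0.02,0,-0.06,0]
    - [0,0,0,0]

```text
t: 19.8
eef_pos: [485.3, -25.5, 154.2]
tcp_rot: [3.142, -0.0, 3.038]
ft_force: [-1.8, 1.4, 1.3]
opening: 0.14
grip_force: 30.0
```

Call:
carry_out:
  series:
    - [0,0,0,0]
    - [0,0,0,0]
    - [0,0,0,0]
    - [0,0,0,0]
    - [0,0,0,0]
  fingers: 0.4

```text
t: 20.3
eef_pos: [485.3, -25.5, 154.1]
tcp_rot: [3.142, 0.0, 3.038]
ft_force: [-0.5, 0.3, -0.4]
opening: 0.297
grip_force: 0.0
```

Call:
carry_out:
  series:
    - [0,0,0.1,0]
    - [0,0,0.1,0]
    - [0,0,0.1,0]
    - [0,0,0,0]
    - [0,0,0,0]

```text
t: 20.8
eef_pos: [485.3, -25.5, 169.4]
tcp_rot: [3.142, 0.001, 3.038]
ft_force: [-0.2, 0.3, -0.1]
opening: 0.301
grip_force: 0.0
```

Call:
carry_out:
  series:
    - [0,0,0,0]
    - [0,0,0,0]
    - [0,0,0,0]
    - [0,0,0,0]
    - [0,0,0,0]
  fingers: 0.8

```text
t: 21.3
eef_pos: [485.2, -25.5, 169.1]
tcp_rot: [3.141, -0.0, 3.038]
ft_force: [0.3, 0.0, -0.9]
opening: 0.132
grip_force: 30.0
```

Call:
carry_out:
  series:
    - [-0.02,0,0.08,0]
    - [-0.02,0,0.08,0]
    - [-0.02,0,0.08,0]
    - [0,0,0.08,0]
    - [0,0,0,0]

```text
t: 21.8
eef_pos: [482.4, -25.5, 185.8]
tcp_rot: [-3.142, 0.001, 3.038]
ft_force: [-0.9, 0.7, -0.8]
opening: 0.132
grip_force: 30.0
```

```bash
cat > chk.py <<'E'
from tilt import *
import sys
s=env.state();a=env.read_camera("scene");m=mask_edge(a)
P=m[(m[:,1]>198)&(m[:,0]+m[:,1]*.0>238)&((m[:,0]-238)/52*-45+232<m[:,1])]
T=np.array(s["eef_pos"]);gz=float(sys.argv[1])
print(len(P),fit(P,T,gz),s["moment"].round(3),s["ft_force"].round(2),T.round(1),s["t"])
if len(sys.argv)>2: save(a[150:250,220:330],sys.argv[2],3.5)
E
python3 chk.py 47.1
```

```text
12 (array([0.115, 1.429, 2.174]), np.float64(0.18)) [-0.003  0.135  0.037] [-0.9   0.74 -0.79] [482.4 -25.5 185.8] 21.8
```

Now it pivots: 0.115 rad, with the far edge down. Lifting further to about 15°.

Call:
carry_out:
  series:
    - [0,0,0.1,0]
    - [0,0,0.1,0]
    - [0,0,0.1,0]
    - [0,0,0.1,0]
    - [0,0,0.08,0]

```text
t: 22.35
eef_pos: [482.3, -25.5, 209.7]
tcp_rot: [3.142, 0.0, 3.038]
ft_force: [0.1, 0.9, -0.8]
opening: 0.13
grip_force: 30.0
```

Call:
carry_out:
  series:
    - [0,0,0,0]
    - [0,0,0,0]
    - [0,0,0,0]
    - [0,0,0,0]
    - [0,0,0,0]

```text
t: 22.85
eef_pos: [482.2, -25.5, 209.0]
tcp_rot: [3.141, -0.0, 3.038]
ft_force: [-1.0, 0.4, -1.3]
opening: 0.134
grip_force: 30.0
```

```bash
python3 chk.py 47.1 i.png
```

```text
12 (array([0.257, 3.144, 2.049]), np.float64(0.33)) [ 0.101  0.259 -0.015] [-0.97  0.38 -1.29] [482.2 -25.5 209. ] 22.85
```

View pics/i.png

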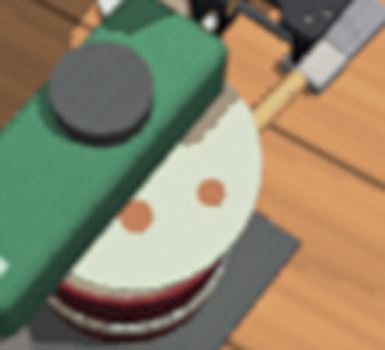

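The lid is tipped 0.257 rad (15°) with its far edge at the rim; the picture shows a wedge gap opening toward the handle side. Now I ease it up and back to see whether the pads hold the angle.

Call:
carry_out:
  series:
    - [-0.06,0,0.08,0]
    - [-0.06,0,0.08,0]
    - [-0.06,0,0.08,0]
    - [-0.06,0,0.08,0]
    - [0,0,0,0]

```text
t: 23.4
eef_pos: [470.1, -25.5, 225.9]
tcp_rot: [3.142, 0.001, 3.038]
ft_force: [-0.5, 0.1, -0.6]
opening: 0.133
grip_force: 30.0
```

```bash
python3 chk.py 47.1
```

```text
9 (array([0.407, 1.685, 3.33 ]), np.float64(0.25)) [0.03  0.135 0.095] [-0.54  0.11 -0.56] [470.1 -25.5 225.9] 23.4
```

Call:
carry_out:
  series:
    - [-0.06,0,0.1,0]
    - [-0.06,0,0.1,0]
    - [-0.06,0,0.1,0]
    - [-0.06,0,0.1,0]
    - [0,0,0,0]

```text
t: 23.95
eef_pos: [458.1, -25.5, 245.9]
tcp_rot: [-3.142, 0.001, 3.038]
ft_force: [-0.3, -0.4, -2.1]
opening: 0.131
grip_force: 29.9
```

```bash
python3 chk.py 47.1
```

```text
6 (array([0.645, 4.253, 0.775]), np.float64(1.41)) [0.058 0.093 0.003] [-0.32 -0.37 -2.09] [458.1 -25.5 245.9] 23.95
```

Unsupported, the tips alone let it swing too far (about 0.6 rad). Step 2 is met, so I set it back on the rim and take a somewhat deeper grip for the carry.

Call:
carry_out:
  series:
    - [0.06,0,-0.1,0]
    - [0.06,0,-0.1,0]
    - [0.06,0,-0.1,0]
    - [0.06,0,-0.1,0]
    - [0,0,0,0]

```text
t: 24.5
eef_pos: [470.5, -25.5, 224.2]
tcp_rot: [3.141, -0.001, 3.038]
ft_force: [-0.4, 0.9, -0.7]
opening: 0.136
grip_force: 30.1
```

Call:
carry_out:
  series:
    - [0.06,0,-0.08,0]
    - [0.06,0,-0.08,0]
    - [0.06,0,-0.08,0]
    - [0.06,0,-0.08,0]
    - [0,0,0,0]

```text
t: 25.0
eef_pos: [479.5, -23.9, 208.2]
tcp_rot: [3.139, -0.008, 3.038]
ft_force: [-14.5, 8.5, 9.7]
opening: 0.13
grip_force: 30.3
```

```bash
python3 chk.py 47.1
```

```text
12 (array([0.257, 2.082, 3.392]), np.float64(0.37)) [1.848 2.544 0.038] [-14.48   8.47   9.68] [479.5 -23.9 208.2] 25.0
```

Call:
carry_out:
  series:
    - [-0.1,0,0,0]
    - [-0.06,0,0,0]
    - [0,0,0,0]
    - [0,0,0,0]
    - [0,0,0,0]

```text
t: 25.55
eef_pos: [474.4, -25.6, 209.2]
tcp_rot: [3.142, 0.0, 3.038]
ft_force: [-1.1, 1.1, -0.6]
opening: 0.131
grip_force: 30.1
```

Call:
carry_out:
  series:
    - [0,0,-0.05,0]
    - [0,0,-0.05,0]
    - [0,0,-0.05,0]
    - [0,0,-0.05,0]
    - [0,0,0,0]

```text
t: 26.05
eef_pos: [471.4, -24.2, 198.3]
tcp_rot: [3.14, -0.007, 3.038]
ft_force: [-13.0, 8.0, 8.7]
opening: 0.131
grip_force: 30.3
```

```bash
python3 chk.py 47.1
```

```text
13 (array([0.237, 4.062, 2.302]), np.float64(0.36)) [1.569 2.456 0.15 ] [-13.05   7.97   8.74] [471.4 -24.2 198.3] 26.05
```

Call:
carry_out:
  series:
    - [-0.1,0,0,0]
    - [-0.1,0,0,0]
    - [0,0,0,0]
    - [0,0,0,0]
    - [0,0,0,0]

```text
t: 26.6
eef_pos: [464.4, -25.6, 199.2]
tcp_rot: [3.142, 0.0, 3.038]
ft_force: [-1.8, 0.7, 1.8]
opening: 0.129
grip_force: 30.1
```

Call:
carry_out:
  series:
    - [-0.02,0,-0.04,0]
    - [-0.02,0,-0.04,0]
    - [-0.02,0,-0.04,0]
    - [0,0,0,0]
    - [0,0,0,0]

```text
t: 27.1
eef_pos: [461.4, -25.5, 193.2]
tcp_rot: [3.141, 0.0, 3.038]
ft_force: [0.2, -0.3, 0.1]
opening: 0.131
grip_force: 30.1
```

```bash
python3 chk.py 47.1; python3 - <<'E'
from h import *
a=env.read_camera("scene");b=env.read_camera("top")
save(np.hstack([cv2.resize(a[130:250,210:330],(400,400),interpolation=2),cv2.resize(b[110:230,190:310],(400,400),interpolation=2)]),"j.png")
E
```

```text
12 (array([0.234, 4.406, 2.015]), np.float64(0.32)) [0.064 0.003 0.058] [ 0.15 -0.29  0.07] [461.4 -25.5 193.2] 27.1
```

View pics/j.png

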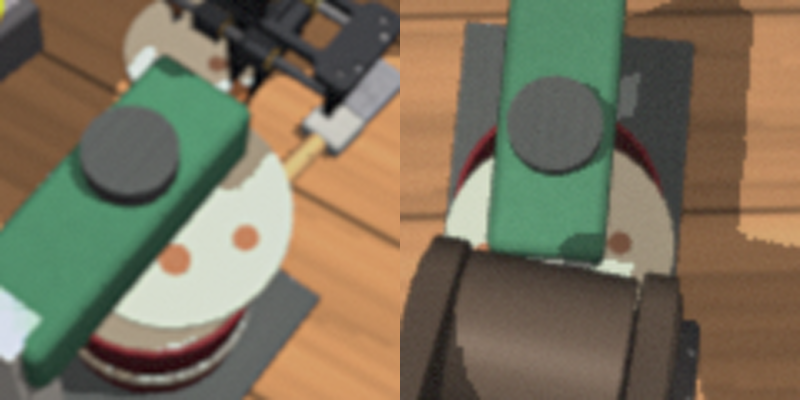

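Picture: the lid has moved about 20 mm toward the robot and rests with its far edge just inside the tub, handle side up (tilt about 0.23 rad). That is a good pose for a deeper regrip, so I lower until the near side bears.

Call:
carry_out:
  series:
    - [-0.02,0,-0.04,0]
    - [-0.02,0,-0.04,0]
    - [-0.02,0,-0.04,0]
    - [0,0,0,0]
    - [0,0,0,0]

```text
t: 27.75
eef_pos: [458.2, -25.5, 187.1]
tcp_rot: [3.141, -0.0, 3.038]
ft_force: [-1.1, -0.2, 1.8]
opening: 0.13
grip_force: 30.1
```

Call:
carry_out:
  series:
    - [-0.02,0,-0.04,0]
    - [-0.02,0,-0.04,0]
    - [0,0,0,0]
    - [0,0,0,0]
    - [0,0,0,0]

```text
t: 28.25
eef_pos: [456.3, -25.5, 183.2]
tcp_rot: [3.141, 0.0, 3.038]
ft_force: [-1.7, 0.3, 1.0]
opening: 0.128
grip_force: 30.1
```

```bash
python3 chk.py 47.1
```

```text
11 (array([0.196, 3.68 , 0.839]), np.float64(0.34)) [0.098 0.193 0.03 ] [-1.67  0.31  1.  ] [456.3 -25.5 183.2] 28.25
```

The near side bears on the rim. Releasing and regripping well down the bar.

Call:
carry_out:
  series:
    - [0,0,0,0]
    - [0,0,0,0]
    - [0,0,0,0]
    - [0,0,0,0]
    - [0,0,0,0]
  fingers: 0.4

```text
t: 28.8
eef_pos: [456.3, -25.5, 183.1]
tcp_rot: [3.142, 0.0, 3.038]
ft_force: [-0.1, 0.3, 0.2]
opening: 0.298
grip_force: 0.0
```

```bash
python3 chk.py 47.1
```

```text
10 (array([ 0.279,  1.369, -0.284]), np.float64(0.17)) [ 0.014 -0.008 -0.042] [-0.09  0.35  0.25] [456.3 -25.5 183.1] 28.8
```

Call:
carry_out:
  series:
    - [0,0,-0.11,0]
    - [0,0,-0.11,0]
    - [0.1,0,-0.11,0]
    - [0.13,0,-0.11,0]
    - [0.13,0,0,0]

```text
t: 29.35
eef_pos: [474.7, -25.5, 160.3]
tcp_rot: [3.141, -0.001, 3.038]
ft_force: [-0.4, 0.5, 0.2]
opening: 0.302
grip_force: 0.0
```

Call:
carry_out:
  series:
    - [0,0,0,0]
    - [0,0,0,0]
    - [0,0,0,0]
    - [0,0,0,0]
    - [0,0,0,0]
  fingers: 0.8

```text
t: 29.85
eef_pos: [474.2, -25.5, 161.3]
tcp_rot: [3.142, 0.0, 3.038]
ft_force: [0.0, 0.0, -0.3]
opening: 0.145
grip_force: 30.0
```

Call:
carry_out:
  series:
    - [0,0,0.06,0]
    - [0,0,0.06,0]
    - [0,0,0.06,0]
    - [0,0,0.06,0]
    - [0,0,0,0]

```text
t: 30.35
eef_pos: [474.4, -25.5, 173.6]
tcp_rot: [3.142, 0.001, 3.038]
ft_force: [-0.7, 0.2, -1.8]
opening: 0.148
grip_force: 30.0
```

```bash
python3 - <<'E'
from h import *
s=env.state();print(s["moment"].round(3),s["ft_force"].round(2),s["opening"])
a=env.read_camera("scene");b=env.read_camera("top")
from tilt import mask_edge
print(mask_edge(a).astype(int).tolist())
np.save("a2.npy",a);np.save("b2.npy",b)
E
```

```text
[-0.014  0.178  0.   ] [-0.67  0.2  -1.82] 0.14774515420231754
[[293, 179], [294, 180], [295, 184], [296, 191], [295, 197], [294, 201], [290, 209], [267, 232], [263, 234], [249, 234], [247, 233], [247, 219], [250, 215], [255, 209], [272, 189], [273, 188], [292, 179]]
```

The lid is now carried firmly (1.8 N) and still tipped. I draw it up and back out from under the head.

Call:
carry_out:
  series:
    - [-0.04,0,0.12,0]
    - [-0.04,0,0.12,0]
    - [-0.06,0,0.12,0]
    - [-0.08,0,0.12,0]
    - [-0.1,0,0.12,0]

```text
t: 30.95
eef_pos: [457.9, -25.5, 203.8]
tcp_rot: [3.142, 0.0, 3.038]
ft_force: [-0.5, 0.1, -2.1]
opening: 0.145
grip_force: 30.0
```

```bash
python3 - <<'E'
from tilt import *
s=env.state();print(s["moment"].round(3),s["ft_force"].round(2))
a=env.read_camera("scene");m=mask_edge(a);print(m.astype(int).tolist())
P=m[(m[:,1]>195)&((m[:,0]-238)/52*-45+234<m[:,1])]
print(len(P),fit(P,np.array(s["eef_pos"]),38.,-86))
b=env.read_camera("top")
save(np.hstack([cv2.resize(a[130:250,210:330],(400,400),interpolation=2),cv2.resize(b[110:230,190:310],(400,400),interpolation=2)]),"k.png")
E
```

```text
[0.072 0.122 0.066] [-0.52  0.12 -2.14]
[[298, 168], [299, 170], [300, 174], [300, 187], [295, 197], [270, 229], [267, 232], [265, 233], [262, 234], [248, 234], [242, 232], [240, 231], [239, 230], [239, 228], [255, 209], [272, 189], [278, 182], [281, 179], [296, 168]]
7 (array([0.232, 3.084, 1.116]), np.float64(754.89))
```

View pics/k.png

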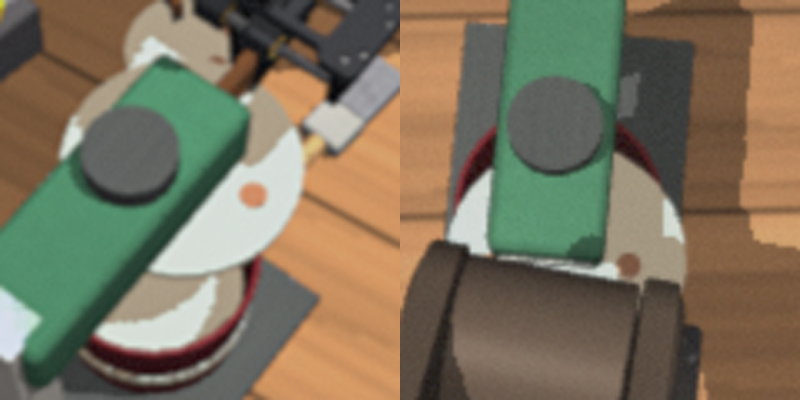

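The picture shows the lid lifted clear and tipped, with the tub's inside visible below it. I measure its tilt and centre offset from the left panel's edge, (303,190) to (150,268).

```bash
python3 - <<'E'
from tilt import *
P=np.array([[210+x/3.333,130+y/3.333] for x,y in((303,175),(299,200),(285,227),(262,250),(235,266),(205,274),(175,275),(152,267))])
T=np.array(env.state()["eef_pos"])
for gx,gz in((-86,38),(-80,38),(-92,38),(-86,30),(-86,44)):
    x,c=fit(P,T,gz,gx);o=outline(x[0],-.07,T+np.r_[x[1],x[2],0],gx,gz);print(gx,gz,x,c,"far z",o[360].round(1))
E
```

```text
-86 38 [-0.107 -2.219 -1.388] 0.63 far z [629.4 -39.1 192.6]
-80 38 [-0.084  2.479 -2.46 ] 0.65 far z [627.9 -39.7 188.1]
-92 38 [-0.143 -5.879 -0.139] 0.97 far z [632.  -38.2 199.8]
-86 30 [-0.097  1.282 -0.525] 0.62 far z [632.1 -38.1 198.8]
-86 44 [-0.118 -4.624 -2.091] 0.79 far z [627.9 -39.8 188.6]
```

Step 2 was already held at 0.257 rad. After the regrip the lid rides roughly level (about −0.1 rad), so I drop it 12 mm to keep clear of the stub and draw it straight back.

Call:
carry_out:
  series:
    - [-0.1,0,-0.08,0]
    - [-0.2,0,-0.08,0]
    - [-0.25,0,-0.08,0]
    - [-0.25,0,0,0]
    - [-0.2,0,0,0]

```text
t: 31.55
eef_pos: [406.9, -25.4, 190.9]
tcp_rot: [3.141, -0.001, 3.038]
ft_force: [0.1, 0.4, -1.8]
opening: 0.144
grip_force: 30.0
```

Call:
carry_out:
  series:
    - [0,0.2,0,0]
    - [0,0.4,0,0]
    - [0,0.5,0,0]
    - [0,0.5,0,0]
    - [0,0.5,0,0]

```text
t: 32.05
eef_pos: [408.4, 81.0, 191.4]
tcp_rot: [3.141, 0.001, 3.038]
ft_force: [0.5, -0.0, -1.2]
opening: 0.143
grip_force: 30.0
```

Call:
carry_out:
  series:
    - [0,0.5,0,0]
    - [0,0.5,0,0]
    - [0,0.5,0,0]
    - [0,0.5,0,0]
    - [0,0.5,0,0]

```text
t: 32.55
eef_pos: [408.2, 206.2, 191.3]
tcp_rot: [3.141, 0.001, 3.038]
ft_force: [0.6, 0.1, -1.4]
opening: 0.146
grip_force: 30.0
```

Call:
carry_out:
  series:
    - [-0.1,0.5,0,0]
    - [-0.1,0.5,0,0]
    - [-0.1,0.5,0,0]
    - [-0.1,0.4,0,0]
    - [-0.1,0.2,0,0]

```text
t: 33.05
eef_pos: [382.8, 311.4, 191.2]
tcp_rot: [3.141, 0.0, 3.039]
ft_force: [0.1, -0.0, -2.2]
opening: 0.147
grip_force: 30.0
```

Call:
carry_out:
  series:
    - [0,0.2,0,0]
    - [0,0,0,0]
    - [0,0,0,0]
    - [0,0,0,0]
    - [0,0,0,0]

```text
t: 33.55
eef_pos: [383.5, 319.0, 191.2]
tcp_rot: [3.142, 0.0, 3.037]
ft_force: [0.2, 0.2, -2.7]
opening: 0.147
grip_force: 30.0
```

```bash
python3 - <<'E'
from h import *
s=env.state();print(s["eef_pos"],s["ft_force"].round(2),s["moment"].round(2))
for c in("scene","top"):
    im=env.read_camera(c);np.save(c+"3.npy",im)
    hsv=cv2.cvtColor(im,cv2.COLOR_RGB2HSV);m=((hsv[...,1]<50)&(hsv[...,2]>140)).astype(np.uint8)
    q=proj(c,np.array(s["eef_pos"])+[85,-9,-30]);n,l,st,ce=cv2.connectedComponentsWithStats(m)
    k=l[int(q[1])-6:int(q[1])+6,int(q[0])-6:int(q[0])+6].max();print(c,q,st[k],ce[k])
    cn=cv2.convexHull(max(cv2.findContours((l==k).astype(np.uint8),0,1)[0],key=len))[:,0];print(cn.tolist())
E
```

```text
[383.47569163 318.99774042 191.20556052] [ 0.18  0.21 -2.7 ] [ 0.09  0.15 -0.03]
scene [410.63943459 229.52622493] [ 373  207   79   59 3110] [410.68906752 236.49196141]
[[381, 207], [398, 208], [445, 216], [446, 217], [449, 223], [450, 226], [451, 231], [451, 238], [450, 244], [447, 250], [445, 253], [440, 258], [436, 261], [432, 263], [429, 264], [425, 265], [411, 265], [407, 264], [401, 262], [399, 261], [394, 258], [390, 255], [381, 246], [378, 241], [376, 237], [374, 232], [373, 226], [373, 222], [374, 215], [377, 209], [379, 207]]
top [ 96.16280424 221.08548393] [  58  187   73   60 2801] [ 93.0324884  213.56836844]
[[103, 187], [108, 188], [113, 190], [119, 194], [125, 201], [129, 209], [130, 213], [130, 223], [128, 225], [110, 235], [71, 246], [65, 243], [61, 239], [60, 237], [59, 234], [58, 228], [58, 219], [59, 215], [61, 209], [63, 205], [66, 201], [73, 194], [76, 192], [84, 188], [88, 187]]
```

```bash
cat > pose.py <<'E'
from h import *
from scipy.optimize import least_squares
a=np.linspace(-np.pi,np.pi,361);D=np.c_[86*np.cos(a),86*np.sin(a),0*a+11]
def pose(PS,PT,x0):
    C={c:env.calibration(c) for c in("scene","top")}
    def world(p):
        R=cv2.Rodrigues(np.array([p[0],p[1],0.]))[0];return D@R.T+p[2:]
    def r(p):
        W=world(p);o=[]
        for c,P in(("scene",PS),("top",PT)):
            K=np.array(C[c]["K"]);T=np.array(C[c]["pose"]);q=(W-T[:3,3])@T[:3,:3]@K.T;q=q[:,:2]/q[:,2:]
            d=P[:,None]+.5-q[None];o.append(np.linalg.norm(d,axis=2).min(1))
        return np.concatenate(o)
    s=least_squares(r,np.r_[0,0,x0]);return s.x.round(3),np.sqrt(np.mean(s.fun**2)).round(2)
E
python3 - <<'E'
from pose import *
S=np.array([[449,223],[450,226],[451,231],[451,238],[450,244],[447,250],[445,253],[440,258],[436,261],[432,263],[429,264],[425,265],[411,265],[407,264],[401,262],[394,258],[390,255],[381,246],[378,241],[376,237],[374,232]],float)
T=np.array([[103,187],[108,188],[113,190],[119,194],[125,201],[129,209],[130,213],[59,234],[58,228],[58,219],[59,215],[61,209],[63,205],[66,201],[73,194],[76,192],[84,188],[88,187]],float)
print("rotx,roty,center",pose(S,T,[468,310,150]))
E
```

```text
rotx,roty,center (array([-8.00000e-03,  5.00000e-02,  4.65760e+02,  3.11221e+02,
        1.55889e+02]), np.float64(0.23))
```

Fit: the lid's centre is at (466, 311), underside at z = 156, tilt 0.05 rad, right over the board's centre (465, 314). Lowering.

Call:
carry_out:
  series:
    - [0,0.03,-0.6,0]
    - [0,0.03,-0.6,0]
    - [0,0,-0.6,0]
    - [0,0,-0.4,0]
    - [0,0,-0.3,0]

```text
t: 34.15
eef_pos: [383.1, 322.2, 64.8]
tcp_rot: [-3.141, -0.001, 3.038]
ft_force: [0.1, -0.4, -1.9]
opening: 0.144
grip_force: 30.0
```

Call:
carry_out:
  series:
    - [0,0,-0.04,0]
    - [0,0,-0.04,0]
    - [0,0,-0.04,0]
    - [0,0,-0.04,0]
    - [0,0,-0.04,0]

```text
t: 34.65
eef_pos: [383.5, 322.7, 56.6]
tcp_rot: [3.141, 0.001, 3.038]
ft_force: [-0.5, 0.2, -0.9]
opening: 0.143
grip_force: 30.0
```

Call:
carry_out:
  series:
    - [0,0,-0.02,0]
    - [0,0,-0.02,0]
    - [0,0,-0.02,0]
    - [0,0,0,0]
    - [0,0,0,0]

```text
t: 35.15
eef_pos: [383.2, 322.5, 53.2]
tcp_rot: [3.142, -0.0, 3.038]
ft_force: [-0.1, 0.5, -1.6]
opening: 0.144
grip_force: 30.0
```

Call:
carry_out:
  series:
    - [0,0,-0.02,0]
    - [0,0,-0.02,0]
    - [0,0,-0.02,0]
    - [0,0,0,0]
    - [0,0,0,0]

```text
t: 35.65
eef_pos: [383.2, 322.5, 50.1]
tcp_rot: [-3.142, -0.0, 3.038]
ft_force: [-0.4, 0.0, -2.3]
opening: 0.148
grip_force: 30.0
```

Call:
carry_out:
  series:
    - [0,0,-0.02,0]
    - [0,0,-0.02,0]
    - [0,0,0,0]
    - [0,0,0,0]
    - [0,0,0,0]

```text
t: 36.15
eef_pos: [383.3, 322.5, 48.2]
tcp_rot: [3.141, 0.0, 3.038]
ft_force: [-0.2, -0.7, -2.2]
opening: 0.146
grip_force: 30.0
```

```bash
python3 - <<'E'
from h import *
s=env.state();print(s["eef_pos"],s["ft_force"].round(2),s["moment"].round(2))
E
```

```text
[383.2725894  322.53447838  48.15197926] [-0.16 -0.73 -2.15] [0.1  0.08 0.02]
```

Call:
carry_out:
  series:
    - [0,0,-0.02,0]
    - [0,0,-0.02,0]
    - [0,0,0,0]
    - [0,0,0,0]
    - [0,0,0,0]

```text
t: 36.65
eef_pos: [383.3, 322.6, 46.3]
tcp_rot: [3.141, 0.0, 3.038]
ft_force: [-0.8, 0.4, 0.7]
opening: 0.145
grip_force: 30.0
```

Call:
carry_out:
  series:
    - [0,0,-0.02,0]
    - [0,0,-0.02,0]
    - [0,0,0,0]
    - [0,0,0,0]
    - [0,0,0,0]

```text
t: 37.15
eef_pos: [383.3, 322.6, 45.1]
tcp_rot: [3.141, 0.001, 3.038]
ft_force: [-5.3, -1.6, 18.0]
opening: 0.149
grip_force: 30.0
```

Call:
carry_out:
  series:
    - [0,0,-0.02,0]
    - [0,0,-0.02,0]
    - [0,0,0,0]
    - [0,0,0,0]
    - [0,0,0,0]

```text
t: 37.65
eef_pos: [383.2, 322.7, 43.8]
tcp_rot: [3.141, 0.001, 3.038]
ft_force: [-7.6, -3.1, 28.0]
opening: 0.143
grip_force: 30.0
```

The lid rests on the board, still held. I ease the pressure off, then let go and rise.

Call:
carry_out:
  series:
    - [0,0,0.02,0]
    - [0,0,0.02,0]
    - [0,0,0,0]
    - [0,0,0,0]
    - [0,0,0,0]

```text
t: 38.15
eef_pos: [383.2, 322.5, 44.0]
tcp_rot: [-3.141, -0.0, 3.038]
ft_force: [0.8, -1.0, 0.4]
opening: 0.145
grip_force: 30.0
```

Call:
carry_out:
  series:
    - [0,0,0,0]
    - [0,0,0,0]
    - [0,0,0,0]
    - [0,0,0,0]
    - [0,0,0,0]
  fingers: 0.3

```text
t: 38.65
eef_pos: [383.3, 322.5, 44.2]
tcp_rot: [3.141, 0.0, 3.038]
ft_force: [0.3, 0.4, -0.4]
opening: 0.356
grip_force: 0.0
```

Call:
carry_out:
  series:
    - [0,0,0.2,0]
    - [0,0,0.5,0]
    - [0,0,0.8,0]
    - [0,0,1,0]
    - [0,0,1,0]

```text
t: 39.15
eef_pos: [382.7, 322.2, 221.7]
tcp_rot: [-3.142, -0.0, 3.038]
ft_force: [-0.6, 0.1, -1.0]
opening: 0.352
grip_force: 0.0
```

Call:
carry_out:
  series:
    - [0,0,0.6,0]
    - [0,0,0,0]
    - [0,0,0,0]
    - [0,0,0,0]
    - [0,0,0,0]

```text
t: 39.65
eef_pos: [382.9, 322.3, 248.1]
tcp_rot: [-3.14, -0.002, 3.038]
ft_force: [0.1, 0.4, -0.8]
opening: 0.349
grip_force: 0.0
```

```bash
python3 - <<'E'
from pose import *
s=env.state();print(s["t"],s["eef_pos"],s["ft_force"].round(2))
H={}
for c in("scene","top"):
    im=env.read_camera(c)
    hsv=cv2.cvtColor(im,cv2.COLOR_RGB2HSV);m=((hsv[...,1]<50)&(hsv[...,2]>120)).astype(np.uint8)
    q=proj(c,[465,314,29]);n,l,st,ce=cv2.connectedComponentsWithStats(m)
    k=l[int(q[1])-6:int(q[1])+6,int(q[0])-6:int(q[0])+6].max();print(c,q.round(),st[k],ce[k])
    H[c]=cv2.convexHull(max(cv2.findContours((l==k).astype(np.uint8),0,1)[0],key=len))[:,0].astype(float)
S=H["scene"];S=S[S[:,1]>np.median(S[:,1])-5];T=H["top"];T=T[T[:,1]<T[:,1].mean()+8]
print(pose(S,T,[465,314,15]))
for n,z in(("jar",110),("mug",90),("brush",5)):
    for d in env.look_for("scene",n)[:1]:
        p=d["position"];print(n,round(d["conf"],2),ray("scene",p,z).round())
E
```

```text
39.65 [382.90060325 322.27899121 248.06146443] [ 0.05  0.43 -0.75]
scene [395. 247.] [ 360  217   69   66 2820] [395.36382979 252.99113475]
top [113. 224.] [  82  193   64   63 2470] [111.09352227 220.87449393]
(array([4.30000e-02, 2.50000e-02, 4.65869e+02, 3.15831e+02, 6.57000e+00]), np.float64(0.24))
jar 0.68 [ 739. -250.  110.]
mug 0.87 [754. 264.  90.]
brush 0.63 [365.  17.   5.]
```

```bash
python3 -c "
from cell import env
print(env.job_done())"
```

```text
the job is handed in; nothing more can be done
None
```

The job is handed in, though the judge's verdict wasn't shown: the isolator is off, and the lid was tipped about 15° at the rim, but after a regrip it was drawn out almost level; it now lies released, handle up, near the middle of the board, with jar, mug and brush where they were.

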